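# Gather stoppers at one end of a covered dish, then uncover it

### The arm

A 6-joint arm with a two-finger parallel gripper is mounted at the origin on a cart in front of the work surface, level with it; the furniture and walls round the work are solid. World frame = base frame: x ahead of the robot, y to its left, z up, the work surface at z = 0. Lengths are in m, angles in degrees, forces in N, time in s.
With the tool pointing down it reaches from about 0.35 to 0.875 m from the base axis. Payload 4.2 kg.
Tool frame: the origin (TCP) lies on the front face of the gripper's body, between the roots of the fingers; the fingertips stand 70 mm ahead of it and the grasp point (between the pads) lies 51 mm ahead of it (r.nose_length is the distance from the TCP to the fingertips, in m); z points along the fingers, y is the direction in which the jaws open and shut (so a half turn about z gives the same grasp; the last joint's range is limited). The gripper opens to 87 mm and grips with 3 to 60 N. Pads are 19 mm wide; open, the fingers measure 117 mm over their backs; the gripper's body (75 mm by 190 mm) begins 51 mm behind the grasp point.
Start: joints at [83.285, 22.042, 0.453, 0, -68.411, -14.817], TCP at [0.229, 0.581, 0.292] pointing down, gripper open.
Joint ranges: [-179.83, 179.83], [-69.29, 118.12], [-61.27, 80.66], [-181.25, 117.63], [-171.15, -9.14], [-177.46, 177.46]. Speed limits (degrees/s): [159.86, 159.86, 180, 180, 180, 180].

### API

Orientations are given as a 3x3 rotation matrix whose columns are the frame's x, y, z axes.
In Python, from station import telemetry, capture, order, r gives the robot as it stands.
- The arm moves only by the tool drive_tool, never from a script. Its argument "series" is a list of rows, each a list of 4 numbers: the shift along the tool's x, y, z as a fraction of full scale, then the turn about the tool's z as a fraction of full scale. In form: [[dx, dy, dz, turn], ...]. A call has 1 to 10 rows; each row is the pose to reach, as a shift and turn from the pose commanded when the call began, along the tool's axes at that moment; what a row does not reach only later rows make up. Full scale, the value 1, is 0.12 m for a shift and 2 rad for a turn. A row lasts 1/8 s, in which the tool goes at most 62.5 mm and 10.7 degrees, less where a joint would pass 70% of its speed; a pose out of reach is approached as far as the arm can. A call with a number of a shift or a turn outside -1 to 1 is refused whole. A call with a gripper value outside its range is refused whole. "fingers" is the finger opening in mm, from 0 to 87, set as the call begins (left out, the last holds). The fingers move at their own pace and stop on an object; the grip force is fixed at half the most. Time passes only in rows, so rows that repeat a pose let the fingers close. It gives the time, the measured TCP pose, the force and the opening at its end, in the units of the state.
- telemetry.sense(): the state, without advancing time (a new reading comes with each control period).
- capture(name): name is "scene" or "top"; returns a dict with "color" (400x640x3 uint8, blue, green, red), "fx", "fy", "cx", "cy" (pixels), "k1" (the pictures are not rectified: a ray, as slopes to the right and down, at radius r is drawn at 1 + k1 r^2 times it, then the intrinsics apply), "eye" and "attitude" of the camera in the world. Camera axes: x right, y up, looking along -z (the intrinsics and any distortion apply to the point x, -y, -z); pixel columns grow to the right and rows downward; lengths in m; the calibration is good to about 2 mm. A picture is of the moment at which its call begins. There is no depth.
- order.finish_job(): hands the job in, once; it reports no verdict.
The state is a dict: "time_s": time; "joints": joint angles; "joint_velocities": joint speeds; "effort": joint torques, N m; "tcp_pos": TCP position; "ee_rot": TCP orientation; "wrist_force": force on the tool from outside, world axes, zero at the start; "moment": the same for the moment, N m; "gripper_width": opening from 0.0 (shut) to 1.0 (fully open).
Only numpy, scipy, OpenCV 4.12 (cv2) and the standard library are available. Lean on these libraries where they do the work, as an engineer would, in place of code of your own. Each camera call takes 0.05 s, during which the arm holds its last target. There are 200 camera calls.

### The job

Pick up the small white dish with its loose clear lid on and tip it, without losing the lid, until all four orange stoppers have slid down into the third of the dish at its red-marked end; then set it back down flat where it stood, lid still on. Only then lift the lid off by its grey grip and lay it gently, grip up, in the middle of the blue mat, with the stoppers still gathered at the red end. Leave the other things on the trolley where they are.

Things in the scene. Friction and masses are not known exactly. Their poses are not given: they have to be found in the camera images.
- dish: open white plastic dish, outside 124 (x) x 56 (y) x 32 mm high, walls and floor 3 mm, 0.1 to 0.2 kg, loose on the trolley top (z = 0). Origin: centre of its underside; z up. Its -x end, roughly towards the robot at the start, is the marked end: red stripe outside and on the rim. Grip it across its 56 mm width at mid-length, on the side walls below the lid plate.
- lid: clear loose lid, 0.05 kg, held on by gravity alone. Plate 122 x 52 x 3 mm resting on the dish rim, below it a rib 5 mm deep that enters the dish with 1.5 mm play. Origin: centre of the rib's lower edge, 27 mm above the dish's underside when seated; axes parallel to the dish's. Plate at z = 5 to 8 mm; on it, central, a grey bar grip 36 (x) x 13 (y) mm, at z = 8 to 26 mm.
- stopper_1: orange stopper disc, 14 mm diameter x 9 mm high, 10 g, lying flat and loose inside the dish. Origin: centre of its underside. It slides along the dish floor when the dish is tipped more than about 9 to 14 degrees (friction 0.16 to 0.24).
- stopper_2: orange stopper disc, 14 mm diameter x 9 mm high, 10 g, lying flat and loose inside the dish. Origin: centre of its underside. It slides along the dish floor when the dish is tipped more than about 9 to 14 degrees (friction 0.16 to 0.24).
- stopper_3: orange stopper disc, 14 mm diameter x 9 mm high, 10 g, lying flat and loose inside the dish. Origin: centre of its underside. It slides along the dish floor when the dish is tipped more than about 9 to 14 degrees (friction 0.16 to 0.24).
- stopper_4: orange stopper disc, 14 mm diameter x 9 mm high, 10 g, lying flat and loose inside the dish. Origin: centre of its underside. It slides along the dish floor when the dish is tipped more than about 9 to 14 degrees (friction 0.16 to 0.24).
- lid_mat: fixed blue mat on the trolley, 150 mm (x) x 85 mm (y) x 4 mm thick, with a paler field in the middle. Origin: centre of its underside; its top is at 4 mm.
- bottle_green: bystander: green bottle, 64 mm diameter x 160 mm, standing loose. Origin: centre of its underside.
- tape_roll: bystander: roll of white tape, 48 mm diameter x 25 mm, lying loose. Origin: centre of its underside.

How it is judged (in metres and radians):
On the way, in this order (a step that is already met when the one before it is completed fails the run):
1. the dish is tipped (more than 8 degrees) with the lid seated on it, and all four stoppers lie in the third of the dish at the red-marked end (angle between dish's own z axis and vertical above 0.14 rad and x of stopper_1 in the frame of dish between -0.062 and -0.02 m and y of stopper_1 in the frame of dish between -0.027 and 0.027 m and z of stopper_1 in the frame of dish between -0.003 and 0.026 m and x of stopper_2 in the frame of dish between -0.062 and -0.02 m and y of stopper_2 in the frame of dish between -0.027 and 0.027 m and z of stopper_2 in the frame of dish between -0.003 and 0.026 m and x of stopper_3 in the frame of dish between -0.062 and -0.02 m and y of stopper_3 in the frame of dish between -0.027 and 0.027 m and z of stopper_3 in the frame of dish between -0.003 and 0.026 m and x of stopper_4 in the frame of dish between -0.062 and -0.02 m and y of stopper_4 in the frame of dish between -0.027 and 0.027 m and z of stopper_4 in the frame of dish between -0.003 and 0.026 m and x of lid in the frame of dish between -0.006 and 0.006 m and y of lid in the frame of dish between -0.006 and 0.006 m and z of lid in the frame of dish between 0.022 and 0.032 m), for 0.2 s.
2. the dish stands flat again where it was (within 50 mm), lid seated, stoppers still in the marked third (distance of dish from where it was at the start of the episode below 0.05 m and angle between dish's own z axis and vertical below 0.05 rad and height (world z) of dish below 0.005 m and linear speed of dish below 0.02 m/s and x of stopper_1 in the frame of dish between -0.062 and -0.02 m and y of stopper_1 in the frame of dish between -0.027 and 0.027 m and z of stopper_1 in the frame of dish between -0.003 and 0.026 m and x of stopper_2 in the frame of dish between -0.062 and -0.02 m and y of stopper_2 in the frame of dish between -0.027 and 0.027 m and z of stopper_2 in the frame of dish between -0.003 and 0.026 m and x of stopper_3 in the frame of dish between -0.062 and -0.02 m and y of stopper_3 in the frame of dish between -0.027 and 0.027 m and z of stopper_3 in the frame of dish between -0.003 and 0.026 m and x of stopper_4 in the frame of dish between -0.062 and -0.02 m and y of stopper_4 in the frame of dish between -0.027 and 0.027 m and z of stopper_4 in the frame of dish between -0.003 and 0.026 m and x of lid in the frame of dish between -0.006 and 0.006 m and y of lid in the frame of dish between -0.006 and 0.006 m and z of lid in the frame of dish between 0.022 and 0.032 m), for 0.2 s.
At the end, for the whole second after the job is handed in: The dish stands flat and at rest on the trolley within 50 mm of where it started, all four stoppers are inside it with their centres within 39 mm of the inner wall of the red-marked end, and the lid lies flat and at rest, grip up, on the blue mat with its centre within 30 mm of the mat's centre (distance of dish from where it was at the start of the episode below 0.05 m and angle between dish's own z axis and vertical below 0.05 rad and height (world z) of dish below 0.005 m and linear speed of each of dish, lid below 0.02 m/s and x of stopper_1 in the frame of dish between -0.062 and -0.02 m and y of stopper_1 in the frame of dish between -0.027 and 0.027 m and z of stopper_1 in the frame of dish between -0.003 and 0.026 m and x of stopper_2 in the frame of dish between -0.062 and -0.02 m and y of stopper_2 in the frame of dish between -0.027 and 0.027 m and z of stopper_2 in the frame of dish between -0.003 and 0.026 m and x of stopper_3 in the frame of dish between -0.062 and -0.02 m and y of stopper_3 in the frame of dish between -0.027 and 0.027 m and z of stopper_3 in the frame of dish between -0.003 and 0.026 m and x of stopper_4 in the frame of dish between -0.062 and -0.02 m and y of stopper_4 in the frame of dish between -0.027 and 0.027 m and z of stopper_4 in the frame of dish between -0.003 and 0.026 m and horizontal distance between lid and lid_mat below 0.03 m and height (world z) of lid between 0.001 and 0.009 m and angle between lid's own z axis and vertical below 0.06 rad); the robot touches nothing.
It fails at once if the lid comes off its seat (12 mm sideways or 11 mm up) while the dish is tipped more than 7 degrees or before all stoppers lie in the third at the marked end ((z of lid in the frame of dish above 0.038 m or x of lid in the frame of dish above 0.012 m or x of lid in the frame of dish below -0.012 m or y of lid in the frame of dish above 0.012 m or y of lid in the frame of dish below -0.012 m) and (x of any of stopper_1, stopper_2, stopper_3, stopper_4 in the frame of dish above -0.02 m or angle between dish's own z axis and vertical above 0.12 rad)).
It fails at once if the lid is dropped (falls freely from more than about 3 cm above where it is to lie) (height (world z) of lid above 0.03 m and contact force between lid and anything else below 0.001 N and linear speed of lid above 0.4 m/s).
It fails at once if the green bottle or the tape roll is moved more than 30 mm (distance of any of bottle_green, tape_roll from where it was at the start of the episode above 0.03 m).
It also fails if it takes over 72 s, if anything falls off the work surface, if the arm or the gripper's body presses on something with over 40 N, if the wrist force passes 120 N, or if a joint passes its speed limit or range.

## Working session

There is one attempt and no reset: what is moved stays moved. The work goes in short steps, Python scripts to look and compute and a tool call to move; the robot and the scene stay as the last step left them, time stands still between calls to the robot, and variables do not carry over. Pictures are saved under pics/ and viewed, about 8 in all and at most 12, crops included, and the job is handed in when it is done.

Besides the shell and the picture viewer there is one more tool, called by a JSON object that holds its "method" and its "body". drive_tool: Moves the arm, as the interface text tells. Shift numbers are shares of 0.12 m and turn numbers shares of 2 rad, none past 1 either way. Its arguments: {"type":"object","properties":{"series":{"type":"array","items":{"type":"array","items":{"type":"number","minimum":-1,"maximum":1}}},"fingers":{"type":"number"}},"required":["series"]}

```bash
mkdir -p pics; ls
cat > h.py <<'E'
import numpy as np, cv2
from station import telemetry, capture, order, r
def shot(n,fn):
    c=capture(n); cv2.imwrite(f'pics/{fn}.png',c['color']); np.save(f'pics/{fn}.npy',{k:v for k,v in c.items()},allow_pickle=True); return c
def load(fn): return np.load(f'pics/{fn}.npy',allow_pickle=True).item()
def pt(c,u,v,z):
    x,y=(u-c['cx'])/c['fx'],(v-c['cy'])/c['fy']; a,b=x,y
    for _ in range(20):
        s=1+c['k1']*(a*a+b*b); a,b=x/s,y/s
    d=np.array(c['attitude'])@np.array([a,-b,-1.]); e=np.array(c['eye']); return e+d*(z-e[2])/d[2]
def px(c,P):
    q=np.array(c['attitude']).T@(np.array(P)-np.array(c['eye'])); a,b=q[0]/-q[2],-q[1]/-q[2]; s=1+c['k1']*(a*a+b*b)
    return c['cx']+c['fx']*a*s, c['cy']+c['fy']*b*s
E
python3 - <<'E'
from h import *
for n in ('scene','top'):
    c=shot(n,n+'0'); print(n,c['eye'],c['attitude'],c['fx'],c['k1'])
print(telemetry.sense())
E
```

```text
pics
scene [ 0.07775209 -0.14560156  0.65133711] [[ 0.49401284  0.62383809 -0.60562146]
 [-0.86925833  0.33957679 -0.35927367]
 [-0.01847361  0.7039273   0.71003175]] 470.3971040296558 -0.06580956456147415
top [0.45754576 0.18033674 0.91076777] [[ 0.00515322  0.98795225 -0.15467321]
 [-0.99984376  0.00770589  0.01590861]
 [ 0.01690884  0.15456706  0.98783759]] 426.5439576126121 -0.00014889302041253122
{'time_s': 0.1, 'joints': array([ 8.32837023e+01,  2.20874781e+01,  3.88814229e-01, -2.33906600e-02,
       -6.84132278e+01, -1.48180303e+01]), 'joint_velocities': array([ 0.04056397, -0.04788155,  0.23193159,  0.05577664,  0.06261552,
        0.03472888]), 'effort': array([-2.10794701e-04, -3.91686273e+01,  1.87935859e+01,  4.23186466e+00,
        1.34488038e-02, -8.01781698e-05]), 'tcp_pos': array([0.22923513, 0.58101746, 0.29127027]), 'ee_rot': array([[ 9.30142579e-01, -3.67198061e-01, -6.05397197e-04],
       [-3.67198536e-01, -9.30140658e-01, -1.89505002e-03],
       [ 1.32754144e-04,  1.98496767e-03, -9.99998021e-01]]), 'wrist_force': array([-0.00675083, -0.43826841, -0.10639705]), 'moment': array([ 0.00432408, -0.04544173,  0.00960936]), 'gripper_width': 1.0022610628631348}
```

View pics/scene0.png

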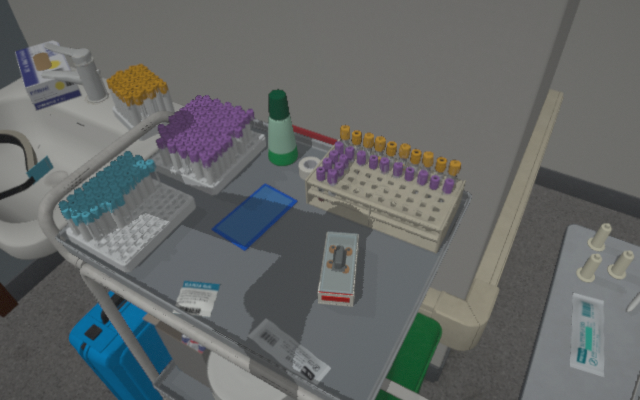

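View pics/top0.png

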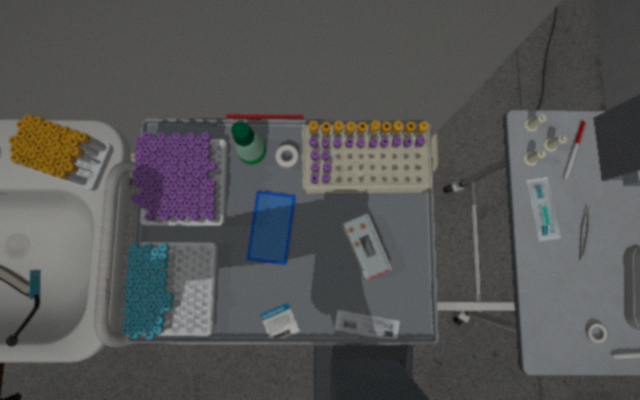

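Run:
```python
from h import *
t=load('top0')['color'][110:300,240:450]; s=load('scene0')['color'][110:320,290:480]
a=cv2.resize(t,None,fx=3.8,fy=3.1,interpolation=cv2.INTER_CUBIC) if 0 else cv2.resize(t,None,fx=3,fy=3,interpolation=cv2.INTER_CUBIC)
b=cv2.resize(s,None,fx=2.8,fy=2.8,interpolation=cv2.INTER_CUBIC)
cv2.imwrite('pics/t1.png',cv2.convertScaleAbs(a,alpha=1.5)); cv2.imwrite('pics/s1.png',cv2.convertScaleAbs(b,alpha=1.5))
```

```text
(no output)
```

View pics/t1.png

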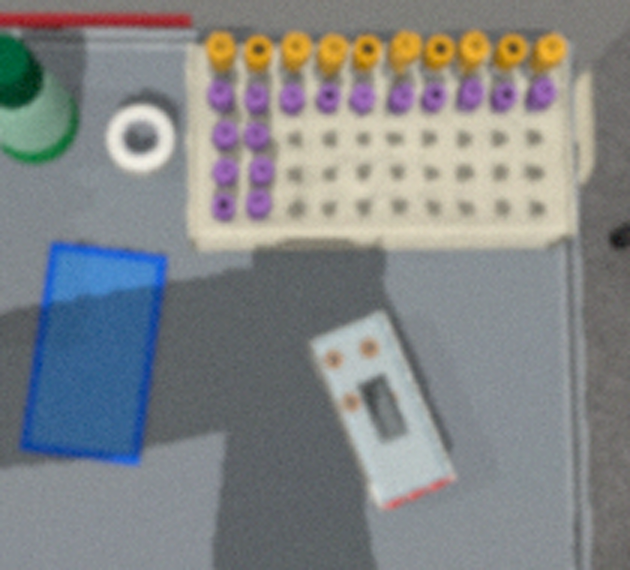

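View pics/s1.png

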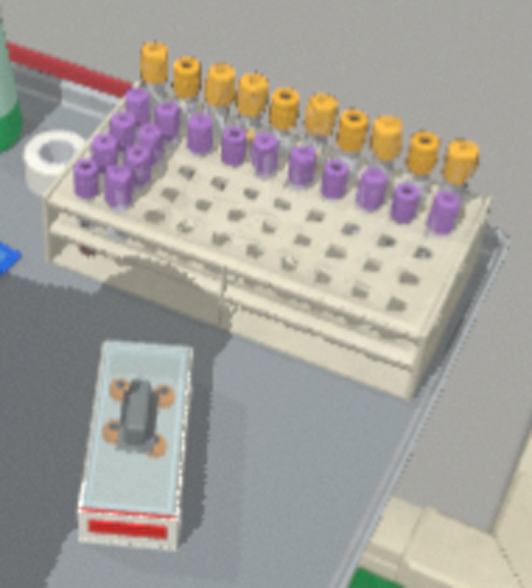

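Run:
```python
from h import *
np.set_printoptions(precision=4,suppress=True)
t=load('top0'); s=load('scene0')
T=lambda u,v,z: pt(t,240+u/3,110+v/3,z)
S=lambda u,v,z: pt(s,290+u/2.8,110+v/2.8,z)
d=[T(*p,0.033) for p in [(310,342),(383,310),(455,478),(383,507)]]; print('dish',d,np.mean(d,0)); 
ax=(d[0]+d[1]-d[2]-d[3])/2; print(np.linalg.norm(ax),np.degrees(np.arctan2(ax[1],ax[0])),np.linalg.norm(d[0]-d[1]))
e=[S(*p,0.033) for p in [(103,342),(193,348),(175,516),(80,510)]]; print('dish scene',np.array(e),np.mean(e,0))
ax=(e[0]+e[1]-e[2]-e[3])/2; print(np.linalg.norm(ax),np.degrees(np.arctan2(ax[1],ax[0])))
g=[(365,385),(383,375),(408,432),(386,442)]; print('lidgrip',np.mean([T(*p,0.053) for p in g],0))
m=np.array([T(*p,0.004) for p in [(52,242),(167,257),(138,464),(22,448)]]); print('mat',m,m.mean(0)); ax=(m[0]+m[1]-m[2]-m[3])/2; print(np.linalg.norm(ax),np.degrees(np.arctan2(ax[1],ax[0])))
print('rack bottom R,L',S(410,395,0),S(48,262,0))
for z in (.03,.04,.05,.06,.07,.08): print(z,'topR',S(425,330,z)[:2],'topL',S(48,203,z)[:2],'top cam R L',T(572,237,z)[:2],T(193,250,z)[:2])
print('tape',T(140,137,.025))
```

```text
dish [array([0.5302, 0.1205, 0.033 ]), array([0.5527, 0.0699, 0.033 ]), array([0.4387, 0.0224, 0.033 ]), array([0.4192, 0.0715, 0.033 ])] [0.4852 0.0711 0.033 ]
0.12241222327444821 23.21040233770501 0.05527907037588423
dish scene [[0.5321 0.1174 0.033 ]
 [0.5543 0.0668 0.033 ]
 [0.442  0.0217 0.033 ]
 [0.4202 0.0692 0.033 ]] [0.4872 0.0688 0.033 ]
0.12135969922721997 22.58636719429392
lidgrip [0.4846 0.0716 0.053 ]
mat [[0.6031 0.3032 0.004 ]
 [0.5929 0.2208 0.004 ]
 [0.4466 0.2389 0.004 ]
 [0.4573 0.32   0.004 ]] [0.525  0.2707 0.004 ]
0.14706878539913215 -6.812116403461132
rack bottom R,L [ 0.6102 -0.0576 -0.    ] [0.6009 0.1996 0.    ]
0.03 topR [ 0.6386 -0.0522] topL [0.6248 0.2124] top cam R L [ 0.6053 -0.0638] [0.5941 0.2016]
0.04 topR [ 0.6296 -0.0537] topL [0.616  0.2067] top cam R L [ 0.6037 -0.061 ] [0.5925 0.2014]
0.05 topR [ 0.6206 -0.0552] topL [0.6072 0.2009] top cam R L [ 0.602  -0.0582] [0.591  0.2011]
0.06 topR [ 0.6115 -0.0567] topL [0.5984 0.1951] top cam R L [ 0.6003 -0.0554] [0.5894 0.2009]
0.07 topR [ 0.6025 -0.0582] topL [0.5895 0.1894] top cam R L [ 0.5986 -0.0527] [0.5879 0.2006]
0.08 topR [ 0.5935 -0.0597] topL [0.5807 0.1836] top cam R L [ 0.597  -0.0499] [0.5863 0.2004]
tape [0.6757 0.2402 0.025 ]
```

{"method": "drive_tool", "body": {"series": [[0.3,0.26,0,0],[0.6,0.53,0,0],[0.89,0.795,0,0]], "fingers": 87}}

```text
time_s: 0.48
tcp_pos: [0.294, 0.4519, 0.2917]
ee_rot: [[0.93, -0.367, -0.0], [-0.367, -0.93, -0.001], [-0.0, 0.001, -1.0]]
wrist_force: [-0.2, 0.5, 0.3]
gripper_width: 0.999
```

{"method": "drive_tool", "body": {"series": [[0.3,0.26,0,0],[0.6,0.53,0,0],[0.89,0.795,0,0]]}}

```text
time_s: 0.85
tcp_pos: [0.3583, 0.3238, 0.292]
ee_rot: [[0.93, -0.367, -0.0], [-0.367, -0.93, -0.0], [-0.0, 0.001, -1.0]]
wrist_force: [0.6, 0.1, 0.5]
gripper_width: 1.001
```

{"method": "drive_tool", "body": {"series": [[0.3,0.26,0,0],[0.6,0.53,0,0],[0.89,0.795,0,0]]}}

```text
time_s: 1.23
tcp_pos: [0.4226, 0.196, 0.292]
ee_rot: [[0.93, -0.367, -0.0], [-0.367, -0.93, -0.0], [-0.0, 0.0, -1.0]]
wrist_force: [1.1, 0.6, 0.4]
gripper_width: 0.999
```

{"method": "drive_tool", "body": {"series": [[0.2,0.2,0,-0.08],[0.4,0.4,0,-0.16],[0.6,0.6,0,-0.24],[0.8,0.7,0,-0.32],[0.89,0.795,0,-0.388],[0.89,0.795,0,-0.388],[0.89,0.795,0,-0.388]]}}

```text
time_s: 2.1
tcp_pos: [0.4864, 0.0699, 0.2921]
ee_rot: [[0.922, 0.388, -0.0], [0.388, -0.922, 0.0], [-0.0, -0.0, -1.0]]
wrist_force: [0.3, 0.4, -0.1]
gripper_width: 1.0
```

{"method": "drive_tool", "body": {"series": [[0,0,0.3,0],[0,0,0.6,0],[0,0,0.9,0]]}}

```text
time_s: 2.48
tcp_pos: [0.4864, 0.0704, 0.1835]
ee_rot: [[0.921, 0.389, 0.001], [0.389, -0.921, 0.001], [0.001, -0.0, -1.0]]
wrist_force: [0.3, -0.1, -1.0]
gripper_width: 1.003
```

{"method": "drive_tool", "body": {"series": [[0,0,0.2,0],[0,0,0.4,0],[0,0,0.6,0],[0,0,0.75,0],[0,0,0.867,0],[0,0,0.867,0],[0,0,0.867,0]]}}

```text
time_s: 3.35
tcp_pos: [0.4871, 0.07, 0.0808]
ee_rot: [[0.921, 0.39, 0.001], [0.39, -0.921, 0.0], [0.001, 0.0, -1.0]]
wrist_force: [-0.5, -1.0, 0.3]
gripper_width: 1.004
```

Run:
```python
from h import *
c=shot('scene','s2'); s=telemetry.sense(); print(s['tcp_pos'],s['wrist_force'])
b=cv2.resize(c['color'][150:330,260:430],None,fx=3.3,fy=3.3,interpolation=cv2.INTER_CUBIC)
cv2.imwrite('pics/s2c.png',cv2.convertScaleAbs(b,alpha=1.5))
```

```text
[0.48715571 0.0699663  0.08093802] [-0.90711177  0.01694068 -0.50564884]
```

View pics/s2c.png

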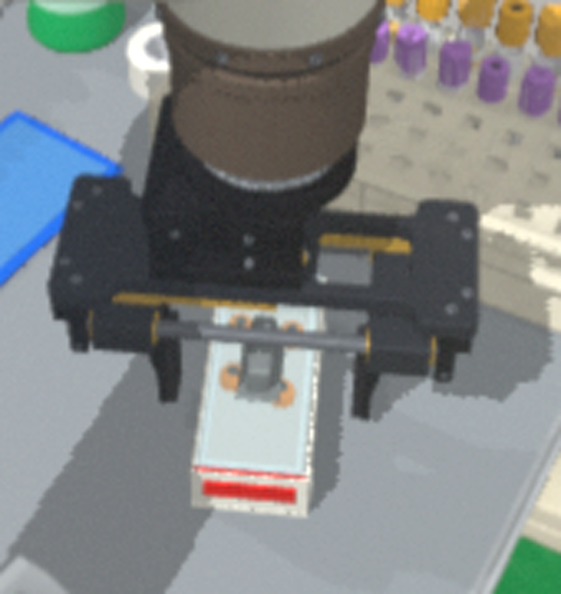

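{"method": "drive_tool", "body": {"series": [[0,0,0,0],[0,0,0,0],[0,0,0,0],[0,0,0,0],[0,0,0,0],[0,0,0,0]], "fingers": 45}}

```text
time_s: 4.15
tcp_pos: [0.4867, 0.0697, 0.0803]
ee_rot: [[0.921, 0.39, 0.0], [0.39, -0.921, 0.0], [0.0, -0.0, -1.0]]
wrist_force: [-0.5, -0.3, 1.5]
gripper_width: 0.645
```

{"method": "drive_tool", "body": {"series": [[0,0,-0.04,0],[0,0,-0.08,0],[0,0,-0.12,0],[0,0,-0.16,0],[0,0,-0.2,0],[0,0,-0.25,0],[0,0,-0.25,0],[0,0,-0.25,0]]}}

```text
time_s: 5.15
tcp_pos: [0.4866, 0.0696, 0.1102]
ee_rot: [[0.921, 0.389, -0.0], [0.389, -0.921, 0.0], [-0.0, -0.0, -1.0]]
wrist_force: [0.1, -0.8, -2.2]
gripper_width: 0.644
```

Run:
```python
from h import *
s=telemetry.sense(); print(s['tcp_pos'],s['wrist_force'],s['moment'],s['gripper_width']*87)
```

```text
[0.48656835 0.06956474 0.11017298] [ 0.09145688 -0.82742314 -2.1521401 ] [-0.10474402 -0.01204503 -0.03969825] 56.02141264095841
```

{"method": "drive_tool", "body": {"series": [[0,0,-0.1,0.03],[0,0,-0.2,0.07],[0,0,-0.3,0.11],[0,0,-0.4,0.15],[0,0,-0.458,0.18],[0,0,-0.458,0.18]]}}

```text
time_s: 5.9
tcp_pos: [0.4868, 0.0697, 0.1654]
ee_rot: [[0.999, 0.041, 0.001], [0.041, -0.999, 0.0], [0.001, -0.0, -1.0]]
wrist_force: [0.8, 0.8, -1.4]
gripper_width: 0.641
```

{"method": "drive_tool", "body": {"series": [[0.06,0,0,0],[0.14,0,0,0],[0.23,0,0,0],[0.32,0,0,0],[0.41,0,0,0],[0.5,0,0,0],[0.55,0,0,0],[0.55,0,0,0],[0.55,0,0,0]]}}

```text
time_s: 7.02
tcp_pos: [0.5522, 0.0722, 0.1651]
ee_rot: [[0.999, 0.04, -0.001], [0.04, -0.999, -0.0], [-0.001, 0.0, -1.0]]
wrist_force: [-1.0, 0.2, -1.5]
gripper_width: 0.641
```

Run:
```python
from h import *
c=shot('scene','s3'); s=telemetry.sense(); print(s['tcp_pos'],s['wrist_force'])
b=cv2.resize(c['color'][100:280,280:480],None,fx=3.3,fy=3.3,interpolation=cv2.INTER_CUBIC)
cv2.imwrite('pics/s3c.png',cv2.convertScaleAbs(b,alpha=1.5))
```

```text
[0.55222328 0.07217625 0.16515195] [ 0.06964854  0.33642263 -2.39241084]
```

View pics/s3c.png

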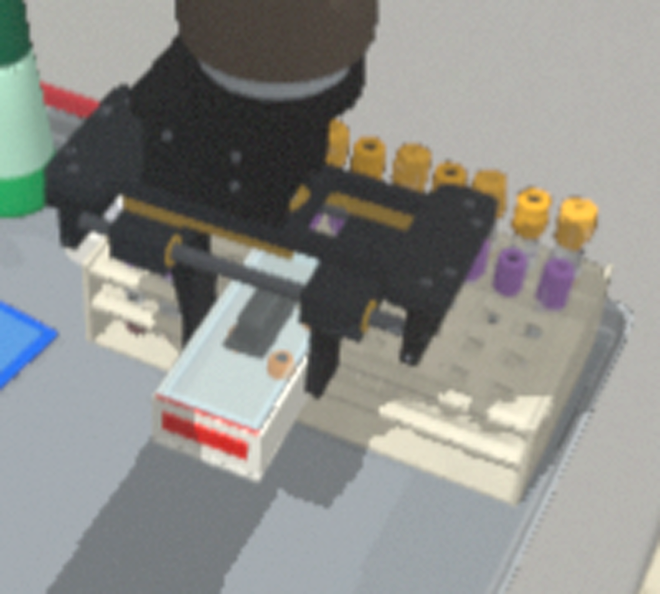

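{"method": "drive_tool", "body": {"series": [[0,0,0.04,0],[0,0,0.08,0],[0,0,0.12,0],[0,0,0.15,0],[0,0,0.15,0]]}}

```text
time_s: 7.7
tcp_pos: [0.5525, 0.0722, 0.1467]
ee_rot: [[0.999, 0.04, -0.001], [0.04, -0.999, -0.0], [-0.001, 0.0, -1.0]]
wrist_force: [0.1, -0.1, -1.7]
gripper_width: 0.644
```

{"method": "drive_tool", "body": {"series": [[0,0,0.02,0],[0,0,0.04,0],[0,0,0.06,0],[0,0,0.06,0]]}}

```text
time_s: 8.2
tcp_pos: [0.5527, 0.0723, 0.14]
ee_rot: [[0.999, 0.04, 0.0], [0.04, -0.999, -0.0], [0.0, 0.0, -1.0]]
wrist_force: [0.4, -0.1, -1.8]
gripper_width: 0.644
```

{"method": "drive_tool", "body": {"series": [[0,0,0.02,0],[0,0,0.04,0],[0,0,0.04,0]]}}

```text
time_s: 8.57
tcp_pos: [0.5522, 0.0722, 0.136]
ee_rot: [[0.999, 0.041, -0.001], [0.041, -0.999, -0.0], [-0.001, 0.0, -1.0]]
wrist_force: [-4.3, 0.1, 4.6]
gripper_width: 0.637
```

{"method": "drive_tool", "body": {"series": [[0,0,0.01,0],[0,0,0.02,0],[0,0,0.03,0],[0,0,0.04,0],[0,0,0.04,0]]}}

```text
time_s: 9.2
tcp_pos: [0.5516, 0.0721, 0.131]
ee_rot: [[0.999, 0.04, -0.002], [0.04, -0.999, -0.001], [-0.002, 0.0, -1.0]]
wrist_force: [-6.3, 0.3, 5.2]
gripper_width: 0.641
```

Run:
```python
from h import *
c=shot('scene','s4'); s=telemetry.sense(); print(s['tcp_pos'],s['wrist_force'],s['moment'])
b=cv2.resize(c['color'][100:280,280:480],None,fx=3.3,fy=3.3,interpolation=cv2.INTER_CUBIC)
cv2.imwrite('pics/s4c.png',cv2.convertScaleAbs(b,alpha=1.5))
```

```text
[0.55162708 0.07216338 0.13105945] [-4.77365795  0.82170805  5.85558173] [0.180495   1.32265447 0.0568106 ]
```

View pics/s4c.png

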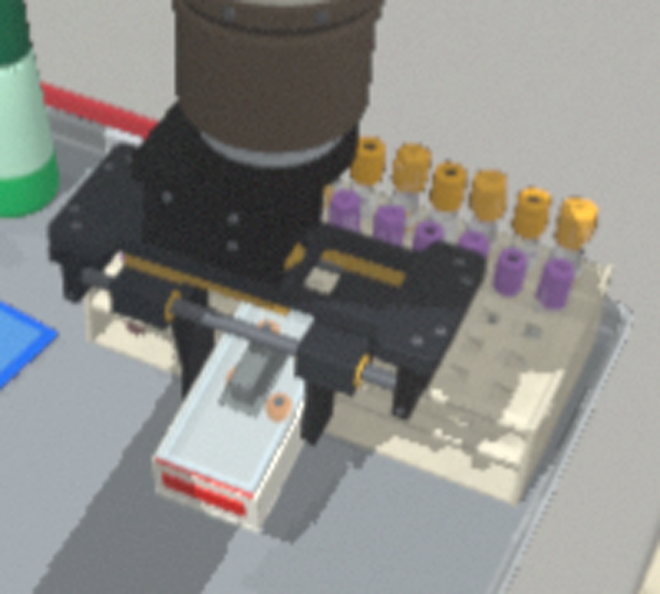

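{"method": "drive_tool", "body": {"series": [[0,0,0.01,0],[0,0,0.02,0],[0,0,0.03,0],[0,0,0.04,0],[0,0,0.05,0],[0,0,0.05,0]]}}

```text
time_s: 10.0
tcp_pos: [0.5511, 0.0721, 0.1247]
ee_rot: [[0.999, 0.04, -0.003], [0.04, -0.999, -0.001], [-0.003, 0.001, -1.0]]
wrist_force: [-6.5, 1.5, 4.5]
gripper_width: 0.642
```

{"method": "drive_tool", "body": {"series": [[0,0,0.01,0],[0,0,0.02,0],[0,0,0.03,0],[0,0,0.04,0],[0,0,0.05,0],[0,0,0.05,0]]}}

```text
time_s: 10.75
tcp_pos: [0.5513, 0.0721, 0.1186]
ee_rot: [[0.999, 0.04, -0.003], [0.04, -0.999, -0.001], [-0.003, 0.001, -1.0]]
wrist_force: [-5.4, 0.9, 4.7]
gripper_width: 0.641
```

Run:
```python
from h import *
c=shot('scene','s5'); s=telemetry.sense(); print(s['tcp_pos'],s['wrist_force'],s['moment'])
b=cv2.resize(c['color'][100:280,280:480],None,fx=3.3,fy=3.3,interpolation=cv2.INTER_CUBIC)
cv2.imwrite('pics/s5c.png',cv2.convertScaleAbs(b,alpha=1.5))
```

```text
[0.55127693 0.07213242 0.11859058] [-5.85559033  1.21065457  3.48822488] [0.22341875 1.28191429 0.04426115]
```

View pics/s5c.png

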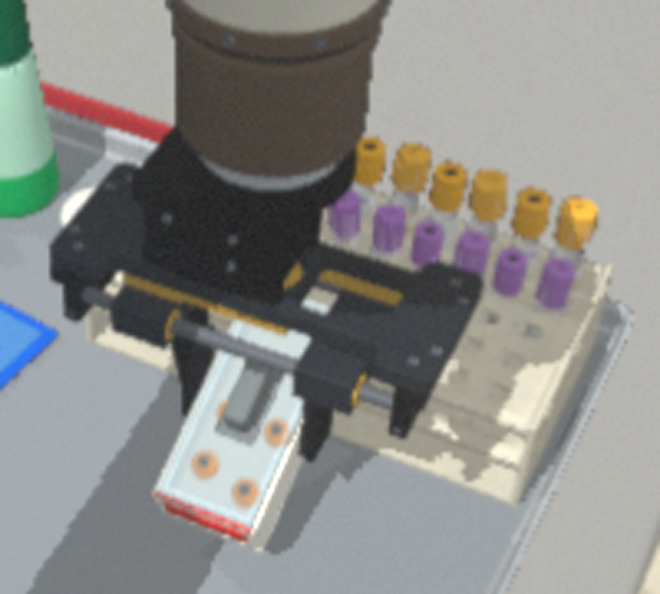

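{"method": "drive_tool", "body": {"series": [[0,0,0.01,0],[0,0,0.02,0],[0,0,0.03,0],[0,0,0.04,0],[0,0,0.05,0],[0,0,0.05,0],[0,0,0.05,0],[0,0,0.05,0],[0,0,0.05,0]]}}

```text
time_s: 11.92
tcp_pos: [0.5519, 0.0722, 0.1124]
ee_rot: [[0.999, 0.04, -0.002], [0.04, -0.999, -0.0], [-0.002, 0.0, -1.0]]
wrist_force: [-4.8, 1.4, 4.7]
gripper_width: 0.641
```

Run:
```python
from h import *
c=shot('scene','s6'); s=telemetry.sense(); print(s['tcp_pos'],s['wrist_force'],s['moment'])
b=cv2.resize(c['color'][170:280,300:410],None,fx=5,fy=5,interpolation=cv2.INTER_CUBIC)
cv2.imwrite('pics/s6c.png',cv2.convertScaleAbs(b,alpha=1.5))
```

```text
[0.55194281 0.07218493 0.11237086] [-5.51550198  1.04545575  3.32146296] [ 0.24315987  1.16713612 -0.0069926 ]
```

View pics/s6c.png

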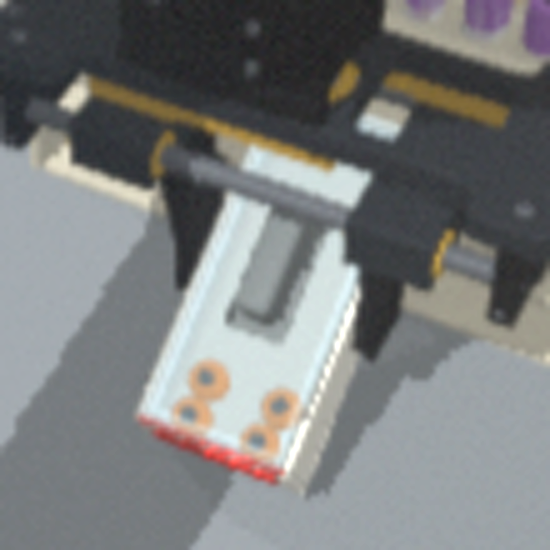

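{"method": "drive_tool", "body": {"series": [[0,0,-0.03,0],[0,0,-0.07,0],[0,0,-0.12,0],[0,0,-0.17,0],[0,0,-0.2,0],[0,0,-0.2,0]]}}

```text
time_s: 12.72
tcp_pos: [0.5528, 0.0723, 0.1368]
ee_rot: [[0.999, 0.04, 0.001], [0.04, -0.999, 0.0], [0.001, -0.0, -1.0]]
wrist_force: [-1.0, 1.0, -2.1]
gripper_width: 0.639
```

{"method": "drive_tool", "body": {"series": [[-0.03,0,0,-0.01],[-0.08,0,0,-0.03],[-0.15,0,0,-0.05],[-0.23,0,0,-0.08],[-0.31,0,0,-0.11],[-0.39,0,0,-0.13],[-0.46,0,0,-0.15],[-0.51,0,0,-0.17],[-0.55,0,0,-0.18],[-0.55,0,0,-0.18]]}}

```text
time_s: 13.98
tcp_pos: [0.4865, 0.0696, 0.1364]
ee_rot: [[0.921, 0.39, 0.0], [0.39, -0.921, 0.0], [0.0, 0.0, -1.0]]
wrist_force: [1.5, 0.0, -2.5]
gripper_width: 0.645
```

{"method": "drive_tool", "body": {"series": [[0,0,0.03,0],[0,0,0.07,0],[0,0,0.11,0],[0,0,0.15,0],[0,0,0.18,0],[0,0,0.2,0],[0,0,0.2,0]]}}

```text
time_s: 14.85
tcp_pos: [0.4866, 0.0696, 0.1122]
ee_rot: [[0.921, 0.39, -0.0], [0.39, -0.921, -0.0], [-0.0, 0.0, -1.0]]
wrist_force: [-0.7, 0.3, -1.9]
gripper_width: 0.642
```

Run:
```python
from h import *
c=shot('scene','s7'); s=telemetry.sense(); print(s['tcp_pos'],s['wrist_force'],s['moment'])
b=cv2.resize(c['color'][190:330,270:410],None,fx=4,fy=4,interpolation=cv2.INTER_CUBIC)
cv2.imwrite('pics/s7c.png',cv2.convertScaleAbs(b,alpha=1.5))
```

```text
[0.48674878 0.06962748 0.11236908] [ 0.31720723  0.57671404 -2.15093127] [-0.06820069 -0.08757902  0.0243339 ]
```

{"method": "drive_tool", "body": {"series": [[0,0,0.015,0],[0,0,0.03,0],[0,0,0.045,0],[0,0,0.06,0],[0,0,0.075,0],[0,0,0.09,0],[0,0,0.1,0]]}}

```text
time_s: 15.78
tcp_pos: [0.4895, 0.0709, 0.1023]
ee_rot: [[0.92, 0.391, 0.007], [0.391, -0.92, 0.002], [0.007, 0.001, -1.0]]
wrist_force: [2.0, 0.7, 8.1]
gripper_width: 0.641
```

{"method": "drive_tool", "body": {"series": [[0,0,0.01,0],[0,0,0.02,0],[0,0,0.03,0],[0,0,0.04,0],[0,0,0.05,0],[0,0,0.06,0],[0,0,0.07,0],[0,0,0.08,0]]}}

```text
time_s: 16.77
tcp_pos: [0.4924, 0.0722, 0.094]
ee_rot: [[0.92, 0.393, 0.014], [0.393, -0.92, 0.005], [0.015, 0.001, -1.0]]
wrist_force: [4.8, 1.4, 8.6]
gripper_width: 0.642
```

{"method": "drive_tool", "body": {"series": [[0,0,0.01,0],[0,0,0.02,0],[0,0,0.03,0],[0,0,0.04,0],[0,0,0.05,0],[0,0,0.06,0],[0,0,0.06,0]]}}

```text
time_s: 17.65
tcp_pos: [0.491, 0.0716, 0.0859]
ee_rot: [[0.92, 0.392, 0.01], [0.392, -0.92, 0.004], [0.011, 0.001, -1.0]]
wrist_force: [3.7, 1.9, 5.9]
gripper_width: 0.639
```

{"method": "drive_tool", "body": {"series": [[0,0,0.01,0],[0,0,0.02,0],[0,0,0.03,0],[0,0,0.035,0],[0,0,0.035,0]]}}

```text
time_s: 18.27
tcp_pos: [0.4907, 0.0715, 0.0815]
ee_rot: [[0.92, 0.392, 0.01], [0.392, -0.92, 0.003], [0.01, 0.001, -1.0]]
wrist_force: [4.1, 1.6, 5.5]
gripper_width: 0.641
```

Run:
```python
from h import *
c=shot('scene','s8'); s=telemetry.sense(); print(s['tcp_pos'],s['wrist_force'],s['moment'])
b=cv2.resize(c['color'][190:330,270:410],None,fx=4,fy=4,interpolation=cv2.INTER_CUBIC)
cv2.imwrite('pics/s8c.png',cv2.convertScaleAbs(b,alpha=1.5))
```

```text
[0.49072961 0.07146717 0.08147703] [3.39832295 1.22419394 4.48233418] [ 0.30119346 -0.88546444 -0.04113999]
```

View pics/s8c.png

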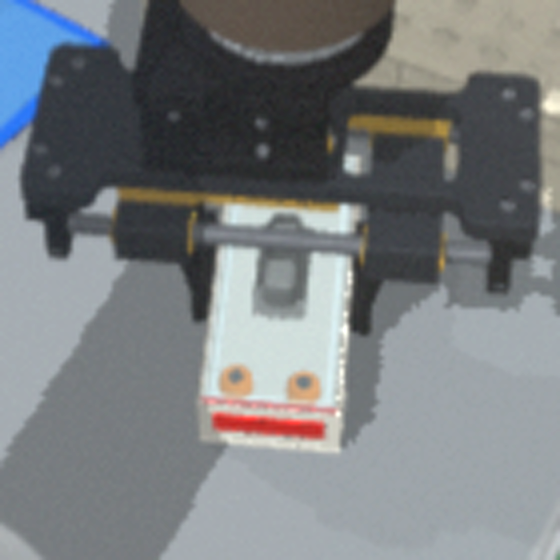

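{"method": "drive_tool", "body": {"series": [[0,0,0.008,0],[0,0,0.016,0],[0,0,0.02,0],[0,0,0.02,0]]}}

```text
time_s: 18.82
tcp_pos: [0.4904, 0.0713, 0.0789]
ee_rot: [[0.92, 0.392, 0.009], [0.392, -0.92, 0.003], [0.009, 0.001, -1.0]]
wrist_force: [4.0, 1.5, 4.9]
gripper_width: 0.641
```

Run:
```python
from h import *
s=telemetry.sense(); print(s['tcp_pos'],s['wrist_force'],s['moment'])
```

```text
[0.49042279 0.07134594 0.07894837] [3.99031413 1.51465899 4.89659058] [ 0.25474086 -0.79339355 -0.06724771]
```

{"method": "drive_tool", "body": {"series": [[0,0,0.01,0],[0,0,0.02,0],[0,0,0.02,0]]}}

```text
time_s: 19.2
tcp_pos: [0.49, 0.0711, 0.0763]
ee_rot: [[0.92, 0.391, 0.008], [0.391, -0.92, 0.003], [0.008, 0.0, -1.0]]
wrist_force: [3.9, 1.8, 6.3]
gripper_width: 0.643
```

{"method": "drive_tool", "body": {"series": [[0,0,0.01,0],[0,0,0.02,0],[0,0,0.02,0]]}}

```text
time_s: 19.58
tcp_pos: [0.49, 0.0712, 0.0761]
ee_rot: [[0.92, 0.392, 0.008], [0.392, -0.92, 0.003], [0.009, 0.001, -1.0]]
wrist_force: [-2.0, 1.6, 23.2]
gripper_width: 0.639
```

{"method": "drive_tool", "body": {"series": [[0,0,-0.01,0],[0,0,-0.018,0],[0,0,-0.018,0]]}}

```text
time_s: 19.95
tcp_pos: [0.4894, 0.0709, 0.0762]
ee_rot: [[0.92, 0.391, 0.007], [0.391, -0.92, 0.002], [0.007, 0.0, -1.0]]
wrist_force: [2.1, 1.8, 9.0]
gripper_width: 0.639
```

{"method": "drive_tool", "body": {"series": [[0,0,0,0],[0,0,0,0],[0,0,0,0],[0,0,0,0],[0,0,0,0]], "fingers": 82}}

```text
time_s: 20.58
tcp_pos: [0.4865, 0.0695, 0.0741]
ee_rot: [[0.921, 0.39, -0.001], [0.39, -0.921, -0.0], [-0.001, 0.0, -1.0]]
wrist_force: [-0.4, 0.3, 0.9]
gripper_width: 0.937
```

{"method": "drive_tool", "body": {"series": [[0,0,-0.1,0],[0,0,-0.3,0],[0,0,-0.5,0],[0,0,-0.7,0],[0,0,-0.9,0],[0,0,-1,0],[0,0,-1,0]]}}

```text
time_s: 21.45
tcp_pos: [0.4869, 0.0698, 0.1953]
ee_rot: [[0.921, 0.39, 0.002], [0.39, -0.921, 0.001], [0.002, -0.0, -1.0]]
wrist_force: [0.2, -0.4, 0.2]
gripper_width: 0.945
```

{"method": "drive_tool", "body": {"series": [[-0.5,0,0,0],[-1,0,0,0],[-1,0,0,0],[-1,0,0,0]]}}

```text
time_s: 21.95
tcp_pos: [0.3765, 0.023, 0.1943]
ee_rot: [[0.921, 0.39, 0.001], [0.39, -0.921, -0.0], [0.001, 0.0, -1.0]]
wrist_force: [0.7, -0.1, 0.1]
gripper_width: 0.943
```

Run:
```python
from h import *
s=telemetry.sense(); print(s['tcp_pos'],s['wrist_force'],s['time_s'])
t=shot('top','t9')['color'][150:310,310:430]; c=shot('scene','s9')['color'][200:330,280:400]
a=cv2.resize(t,(450,600),interpolation=cv2.INTER_CUBIC); b=cv2.resize(c,(350,379),interpolation=cv2.INTER_CUBIC); b=cv2.copyMakeBorder(b,0,221,0,0,cv2.BORDER_CONSTANT)
cv2.imwrite('pics/c9.png',cv2.convertScaleAbs(np.hstack([a,b]),alpha=1.5))
```

```text
[0.37653753 0.02300899 0.19431306] [ 0.71211713 -0.05673328  0.14436871] 21.95
```

View pics/c9.png

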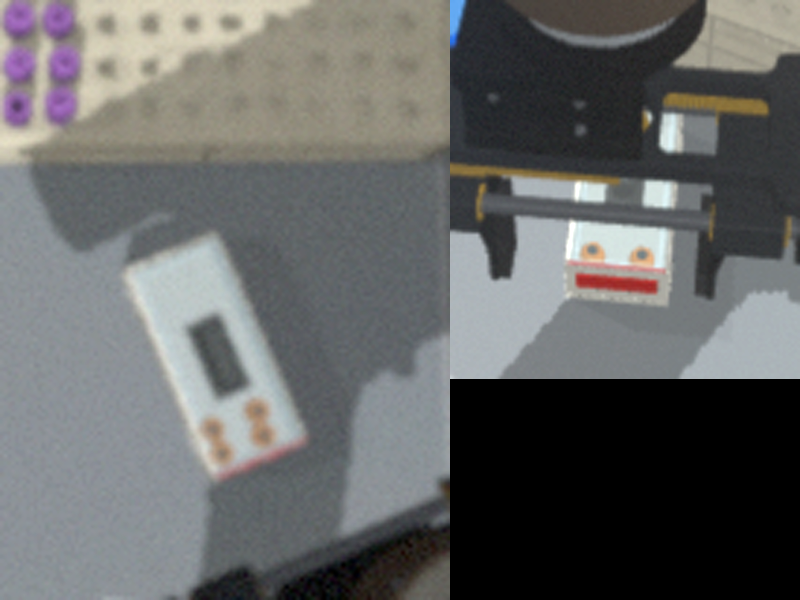

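Run:
```python
from h import *
np.set_printoptions(precision=4,suppress=True)
t=load('t9'); T=lambda u,v,z: pt(t,310+u/3.75,150+v/3.75,z)
d=[T(*p,.033) for p in [(125,268),(217,235),(307,438),(215,478)]]; print(np.mean(d,0)); ax=(d[0]+d[1]-d[2]-d[3]); print(np.degrees(np.arctan2(ax[1],ax[0])))
g=[T(*p,.053) for p in [(188,325),(220,313),(248,386),(218,398)]]; print(np.mean(g,0)); ax=(g[0]+g[1]-g[2]-g[3]); print(np.degrees(np.arctan2(ax[1],ax[0])))
for p in [(212,430),(222,455),(257,410),(262,435)]:
    q=T(*p,.012)-np.mean(d,0); a=np.radians(23); print(q[0]*np.cos(a)+q[1]*np.sin(a), -q[0]*np.sin(a)+q[1]*np.cos(a))
```

```text
[0.4889 0.071  0.033 ]
23.224711432928427
[0.4873 0.072  0.053 ]
21.291539766737174
-0.03807409287312057 0.016073128830291834
-0.05272902313767004 0.016431817690377833
-0.037707294649312835 -0.011474357714259345
-0.05132310628615485 -0.008484917904979499
```

{"method": "drive_tool", "body": {"series": [[0.5,0,0,0],[1,0,0,0],[1,0,0,0],[1,0,0,0]], "fingers": 40}}

```text
time_s: 22.55
tcp_pos: [0.4867, 0.0697, 0.1931]
ee_rot: [[0.921, 0.389, -0.003], [0.389, -0.921, -0.001], [-0.003, -0.0, -1.0]]
wrist_force: [0.0, -0.5, 0.3]
gripper_width: 0.571
```

{"method": "drive_tool", "body": {"series": [[0.01,0,0.2,0],[0.01,0,0.4,0],[0.01,0,0.55,0],[0.01,0,0.65,0],[0.01,0,0.7,0],[0.01,0,0.71,0],[0.01,0,0.71,0],[0.01,0,0.71,0]]}}

```text
time_s: 23.55
tcp_pos: [0.4881, 0.0702, 0.1096]
ee_rot: [[0.921, 0.39, 0.001], [0.39, -0.921, 0.001], [0.001, -0.0, -1.0]]
wrist_force: [0.2, 0.2, -0.2]
gripper_width: 0.461
```

{"method": "drive_tool", "body": {"series": [[0,0,0,0],[0,0,0,0],[0,0,0,0],[0,0,0,0],[0,0,0,0],[0,0,0,0]], "fingers": 6}}

```text
time_s: 24.3
tcp_pos: [0.4878, 0.0701, 0.1091]
ee_rot: [[0.921, 0.39, -0.0], [0.39, -0.921, -0.0], [-0.0, 0.0, -1.0]]
wrist_force: [-0.5, 0.9, 0.0]
gripper_width: 0.145
```

{"method": "drive_tool", "body": {"series": [[0,0,-0.02,0],[0,0,-0.05,0],[0,0,-0.1,0],[0,0,-0.18,0],[0,0,-0.28,0],[0,0,-0.38,0],[0,0,-0.46,0],[0,0,-0.5,0],[0,0,-0.5,0]]}}

```text
time_s: 25.42
tcp_pos: [0.4879, 0.0701, 0.1695]
ee_rot: [[0.921, 0.39, 0.001], [0.39, -0.921, 0.0], [0.001, -0.0, -1.0]]
wrist_force: [0.3, -0.2, -0.7]
gripper_width: 0.154
```

Run:
```python
from h import *
s=telemetry.sense(); print(s['tcp_pos'],s['wrist_force'],s['gripper_width'])
```

```text
[0.48785068 0.07012538 0.16946005] [ 0.32476791 -0.23797883 -0.65621789] 0.15387341342834646
```

{"method": "drive_tool", "body": {"series": [[0.05,-0.07,0,0],[0.12,-0.17,0,0],[0.2,-0.3,0,0],[0.28,-0.43,0,0],[0.36,-0.55,0,0],[0.42,-0.64,0,0],[0.467,-0.708,0,0]]}}

```text
time_s: 26.3
tcp_pos: [0.5064, 0.1711, 0.1691]
ee_rot: [[0.921, 0.39, -0.0], [0.39, -0.921, -0.0], [-0.0, 0.0, -1.0]]
wrist_force: [0.4, -0.1, -1.6]
gripper_width: 0.147
```

{"method": "drive_tool", "body": {"series": [[0.08,-0.12,0,0.04],[0.16,-0.25,0,0.08],[0.24,-0.37,0,0.13],[0.32,-0.49,0,0.18],[0.39,-0.6,0,0.22],[0.44,-0.67,0,0.25],[0.467,-0.708,0,0.26],[0.467,-0.708,0,0.26],[0.467,-0.708,0,0.26]]}}

```text
time_s: 27.42
tcp_pos: [0.5247, 0.2699, 0.1691]
ee_rot: [[0.993, -0.119, -0.0], [-0.119, -0.993, -0.0], [-0.0, 0.0, -1.0]]
wrist_force: [-0.5, -0.4, -0.1]
gripper_width: 0.152
```

{"method": "drive_tool", "body": {"series": [[0,0,0.06,0],[0,0,0.16,0],[0,0,0.26,0],[0,0,0.36,0],[0,0,0.46,0],[0,0,0.55,0],[0,0,0.61,0],[0,0,0.64,0],[0,0,0.65,0],[0,0,0.65,0]]}}

```text
time_s: 28.68
tcp_pos: [0.525, 0.2704, 0.0914]
ee_rot: [[0.993, -0.119, 0.0], [-0.119, -0.993, 0.0], [0.0, -0.0, -1.0]]
wrist_force: [-1.0, 0.8, 0.1]
gripper_width: 0.145
```

{"method": "drive_tool", "body": {"series": [[0,0,0.01,0],[0,0,0.02,0],[0,0,0.03,0],[0,0,0.03,0]]}}

```text
time_s: 29.18
tcp_pos: [0.5247, 0.2702, 0.0874]
ee_rot: [[0.993, -0.12, -0.0], [-0.12, -0.993, -0.0], [-0.0, 0.0, -1.0]]
wrist_force: [-0.4, 0.8, -1.1]
gripper_width: 0.149
```

{"method": "drive_tool", "body": {"series": [[0,0,0.006,0],[0,0,0.012,0],[0,0,0.012,0]]}}

```text
time_s: 29.55
tcp_pos: [0.5248, 0.2703, 0.0862]
ee_rot: [[0.993, -0.119, 0.0], [-0.119, -0.993, 0.0], [0.0, -0.0, -1.0]]
wrist_force: [0.7, -0.4, 0.8]
gripper_width: 0.146
```

{"method": "drive_tool", "body": {"series": [[0,0,0.006,0],[0,0,0.012,0],[0,0,0.012,0]]}}

```text
time_s: 29.92
tcp_pos: [0.5248, 0.2703, 0.0861]
ee_rot: [[0.993, -0.119, 0.0], [-0.119, -0.993, -0.0], [0.0, -0.0, -1.0]]
wrist_force: [-4.0, -1.7, 8.1]
gripper_width: 0.145
```

{"method": "drive_tool", "body": {"series": [[0,0,0,0],[0,0,0,0],[0,0,0,0],[0,0,0,0],[0,0,0,0]], "fingers": 35}}

```text
time_s: 30.55
tcp_pos: [0.5248, 0.2702, 0.0845]
ee_rot: [[0.993, -0.12, -0.0], [-0.12, -0.993, -0.0], [-0.0, 0.0, -1.0]]
wrist_force: [0.0, -0.4, -0.2]
gripper_width: 0.401
```

{"method": "drive_tool", "body": {"series": [[0,0,-0.1,0],[0,0,-0.25,0],[0,0,-0.5,0],[0,0,-0.75,0],[0,0,-1,0],[0,0,-1,0]]}}

```text
time_s: 31.3
tcp_pos: [0.526, 0.2711, 0.2084]
ee_rot: [[0.993, -0.119, 0.006], [-0.119, -0.993, 0.005], [0.005, -0.005, -1.0]]
wrist_force: [-0.3, -0.5, -0.2]
gripper_width: 0.407
```

{"method": "drive_tool", "body": {"series": [[-0.4,0,-0.1,0],[-0.8,0,-0.3,0],[-1,0,-0.5,0],[-1,0,-0.5,0],[-1,0,-0.5,0]]}}

```text
time_s: 31.92
tcp_pos: [0.4056, 0.2843, 0.2638]
ee_rot: [[0.993, -0.12, -0.001], [-0.12, -0.993, -0.001], [-0.001, 0.001, -1.0]]
wrist_force: [-1.0, -0.8, -1.3]
gripper_width: 0.401
```

{"method": "drive_tool", "body": {"series": [[-0.2,0.4,0,0],[-0.4,0.8,0,0],[-0.5,1,0,0],[-0.5,1,0,0],[-0.5,1,0,0]]}}

```text
time_s: 32.55
tcp_pos: [0.3326, 0.1731, 0.2643]
ee_rot: [[0.993, -0.12, -0.0], [-0.12, -0.993, -0.0], [-0.0, 0.0, -1.0]]
wrist_force: [0.1, -0.3, 0.1]
gripper_width: 0.4
```

Run:
```python
from h import *
s=telemetry.sense(); print(s['tcp_pos'],s['wrist_force'],s['time_s'])
t=shot('top','t10')['color'][110:290,225:445]; c=shot('scene','s10')['color'][80:320,200:440]
a=cv2.resize(t,(480,393),interpolation=cv2.INTER_CUBIC); b=cv2.resize(c,(320,320),interpolation=cv2.INTER_CUBIC); b=cv2.copyMakeBorder(b,0,73,0,0,cv2.BORDER_CONSTANT)
cv2.imwrite('pics/c10.png',cv2.convertScaleAbs(np.hstack([a,b]),alpha=1.5))
```

```text
[0.33261435 0.17311386 0.2643272 ] [ 0.07404859 -0.28740363  0.05162264] 32.55
```

View pics/c10.png

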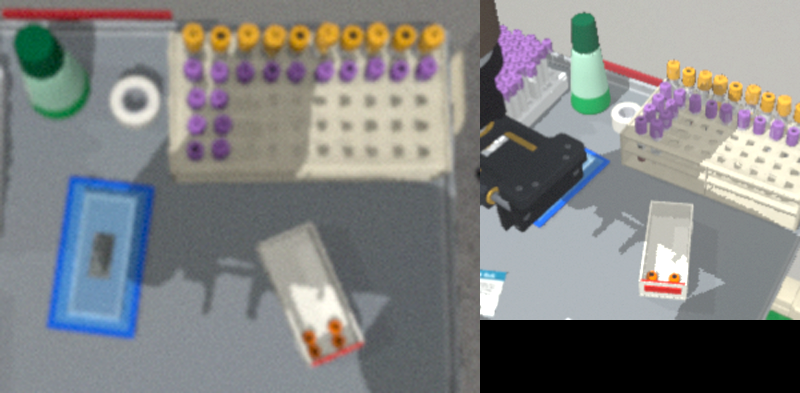

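Last picture: the lid lies on the mat with its grip (about 102, 255) in the middle. The open dish stands where it was, with all four stoppers at the red end (about 325, 340), and the bottle and tape look unmoved. I'm handing it in.

```bash
python3 -c "
from h import *
print(order.finish_job())"
```

```text
the job is handed in; nothing more can be done
None
```

The job is done and handed in at about 33 s of the 72 s allowed; `finish_job` gave no verdict.

**Tipping:** The moves can't tilt the tool. So I gripped the dish at mid-length, rested its far end on the front edge of the tube rack and lowered it until it turned in the pads. By my estimate it reached 20–25°, with wrist force under 10 N. All four stoppers slid to the red end.

**Setting down:** I carried the dish back still tipped and pressed it flat on the trolley where it had stood. The force rose to 23 N when it came flat. Then I moved the lid by its grip to the middle of the mat.

**Checks before lifting the lid:**
- **Dish:** about 3 mm from where it started, same heading.
- **Lid:** looked seated.
- **Stoppers:** centres about 38 and 52 mm from the dish centre towards the red end (the limit is 20 to 62 mm).

**Final picture:** The lid is flat, grip up, in the middle of the mat; I released it with the tool within about 1 mm of the measured mat centre. The four stoppers are at the red end, the arm is clear, and the bottle and tape roll look unmoved, though I judged those two by eye.

**What didn't match:**
- **Grip height:** the dish came flat with the tool about 4 mm lower than when I first gripped it, so it had slipped a little in the pads.
- **Hidden stoppers:** just after setting down, the scene camera showed only two stoppers because the end wall hid the others. The top camera showed all four.

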